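# Feed an aluminium strip under the press head onto its sprung stop

## Task

Lay the bare aluminium strip (not the brown one) in the guide lane of the teal press and slide it in under the press head, past the sprung roller, until it bears on the red sprung stop at the far side. Find the stop by feel: leave the strip seated there with the stop lightly pressed in (about 1 to 3 mm), and never drive the stop in more than 4 mm. Leave the brown strip and everything else on the bench where it is.

Things in the scene. Friction and masses are not known exactly. Their poses are not given: they have to be found in the camera images.
- strip_center (a point): Centre (half-way up) of the bare silvery aluminium strip, 140 x 40 x 14 mm, 0.17 to 0.28 kg, loose, lying flat on the bench at the start, either end alike. x along its length, y across, z up. It and the brown strip may have changed places. Either end may go in first.
- brown_strip_center (a point): Centre of the dark brown lacquered strip of the same size; leave it alone.
- jig: Fixed teal bench press. Origin on the bench under the middle of the head's front face; x is the feed direction (away from the robot, along the lane), y across, z up. Steel bed 12 mm thick, x = -220 to 170 mm, 130 mm wide; its top is the lane floor. The head spans the lane over x = 0 to 55 mm, headroom 19 mm, its bridge 72 mm high; side column 180 mm high at y = 30 to 60, x = 20 to 55 mm.
- lane_mouth (a point): Middle of the lane floor where the straight guides begin, x = -50 mm in the press frame. The steel guides are 10 mm high, 43 mm apart, and run on to x = 65 mm. Before them flared lips, 10 mm high, open from 43 mm here to about 70 mm at x = -88 mm. The open bed before that is clear.
- roller_low (a point): Lowest point of the black sprung roller inside the head when free: x = 27 mm in the press frame, 12 mm above the lane floor, 50 mm across. The strip lifts it 2 mm: the push rises as the nose meets it at about x = 17 mm, then a steady drag (about 4 to 12 N, differing from time to time) remains, which also holds the strip where it is left.
- plunger (a joint): Travel in m of the red sprung stop face beyond the head (30 mm wide, 2 to 14 mm above the lane floor): 0 free, growing as it is pressed in along the feed; 12 mm in all, 3 N per mm, no preload. Its free face stands anywhere from x = 65 to 95 mm in the press frame: not given, feel for it (the push rises above the roller's drag). Seated: 0.8 to 4 mm in once let go.
- wrench: Steel wrench lying on the bench; leave alone.
- oil_can: Yellow oil bottle, 56 mm across, 130 mm tall, standing; leave alone. Origin under its base.
- grease_tin: Blue tin, 70 mm across, 60 mm tall, standing; leave alone. Origin under its base.
- hammer: Hammer lying on the bench; leave alone.
Things that resemble listed ones, but are neither listed nor needed, are in the scene too. Of the things shaped like the part that bears strip_center, the aluminium one is meant.

How it is judged:
On the way:
1. the bare strip lies flat in the lane, lined up, short of the stop (y of strip_center in the frame of jig between -0.005 and 0.005 m and angle between the x axis of strip_center and the x axis of jig, either way round below 0.06 rad and z of strip_center in the frame of jig below 0.022 m and x of strip_center in the frame of jig between -0.16 and -0.007 m), for 0.1 s.
At the end, for the whole second after the job is handed in: The bare strip lies flat in the lane (within 5 mm of its middle line and 0.06 rad of its direction), through under the head, let go and at rest, with the red stop pressed in 0.8 to 4 mm (y of strip_center in the frame of jig between -0.005 and 0.005 m and angle between the x axis of strip_center and the x axis of jig, either way round below 0.06 rad and z of strip_center in the frame of jig below 0.022 m and value of joint plunger between 0.0008 and 0.004 m and x of strip_center in the frame of jig above -0.006 m and linear speed of strip below 0.01 m/s); the robot touches nothing.
It fails at once if the stop is driven in more than 4 mm (over about 12 N) (value of joint plunger above 0.004 m).
It fails at once if the brown strip is moved more than 20 mm (distance of brown_strip_center from where it was at the start of the episode above 0.02 m).
It fails at once if the wrench, hammer, oil bottle or grease tin is moved more than 20 mm (distance of any of wrench, oil_can, grease_tin, hammer from where it was at the start of the episode above 0.02 m).
It also fails if it takes over 72 s, if anything falls off the work surface, if the arm or the gripper's body presses on something with over 40 N, if the wrist force passes 120 N, or if a joint passes its speed limit or range.

## Robot

A 6-joint arm with a two-finger parallel gripper is mounted at the origin on the work surface. World frame = base frame: x ahead of the robot, y to its left, z up, the work surface at z = 0. Lengths are in m, angles in rad, forces in N, time in s.
With the tool pointing down it reaches from about 0.375 to 0.9 m from the base axis. Payload 3.1 kg.
Tool frame: the origin (TCP) lies midway between the tips of the shut fingers; the grasp point (between the pads) lies manip.grip_depth behind it (manip.grip_depth is the distance from the TCP to the grasp point, in m); z points along the fingers, y is the direction in which the jaws open and shut (so a half turn about z gives the same grasp; the last joint's range is limited). The gripper opens to 85 mm and grips with 20 to 120 N. Pads are 22 mm wide; open, the fingers measure 114 mm over their backs; the gripper's body (76 mm by 85 mm) begins 54 mm behind the grasp point. The pads swing forward as they close: fully open they stand 13 mm farther back than shut.
Start: joints at [0.983, 0.527, 1.433, -0, 1.181, -0.178], TCP at [0.249, 0.573, 0.231] pointing down, gripper open.
Joint ranges: [-3.08, 3.08], [-0.75, 2.2], [0.22, 2.44], [-1.43, 4.57], [0, 2.65], [-2.85, 2.85]. Speed limits (rad/s): [2.79, 2.79, 3.14, 3.14, 3.14, 3.14].

## Interface

Orientations are given as a unit quaternion [x, y, z, w].
In Python, from station import manip, vision gives the robot as it stands.
- The arm moves only by the shell command python3 -m crank 'ROWS' [FORCE]. ROWS is JSON, a list of rows, each an object with "grip": the closure, from 0 (fully open) to 1 (shut); "offset": the shift along the tool's x, y, z in mm, a list of three; "angular": the turn, a rotation vector about the tool's x, y, z in degrees, a list of three. A call has 1 to 10 rows; each row is the pose to reach, as a shift and turn from the pose commanded when the call began, along the tool's axes at that moment; what a row does not reach only later rows make up. A row lasts 1/10 s, in which the tool goes at most 50 mm and 8.59 degrees, less where a joint would pass 70% of its speed; a pose out of reach is approached as far as the arm can. A call with a gripper value outside its range is refused whole. The fingers move at their own pace and stop on an object; FORCE is the grip in N (left out, the last holds). Time passes only in rows, so rows that repeat a pose let the fingers close. It gives the time, the measured TCP pose, the force and the opening at its end, in the units of the state.
- manip.sense(): the state, without advancing time (a new reading comes with each control period).
- vision.snapshot(name): name is "scene" or "top" or "wrist"; returns a dict with "pixels" (480x640x3 uint8, red, green, blue), "intrinsics" (3x3 intrinsics, pixels), "dist" ([k1, k2, p1, p2, k3] as OpenCV has them; the pictures are not rectified), "R" (3x3) and "t" (3): a world point X has camera coordinates R X + t. Camera axes: x right, y down, z forward; pixel columns grow to the right and rows downward; lengths in m; the calibration is good to about 2 mm. A picture is of the moment at which its call begins. There is no depth.
- manip.sign_off(): hands the job in, once; it reports no verdict.
The state is a dict: "t": time; "q": joint angles; "qd": joint speeds; "tau": joint torques, N m; "tcp_pos": TCP position; "tool_rot": TCP orientation; "force": force on the tool from outside, world axes, zero at the start; "ft_torque": the same for the moment, N m; "finger_gap": opening from 0.0 (shut) to 1.0 (fully open).
Only numpy, scipy, OpenCV 4.12 (cv2) and the standard library are available. Lean on these libraries where they do the work, as an engineer would, in place of code of your own. Each camera call takes 0.05 s, during which the arm holds its last target.

## Working session

There is one attempt and no reset: what is moved stays moved. The work goes in short steps, Python scripts to look and compute and a shell command to move; the robot and the scene stay as the last step left them, time stands still between calls to the robot, and variables do not carry over. Pictures are saved under pics/ and viewed, and the job is handed in when it is done.

```bash
ls; mkdir -p pics; cat > look.py <<'E'
import sys,cv2,pickle
from station import manip,vision
def snap(cam,tag):
    s=vision.snapshot(cam); cv2.imwrite(f'pics/{tag}.png',s['pixels'][:,:,::-1]); pickle.dump(s,open(f'{tag}.pkl','wb')); return s
if __name__=='__main__':
    snap(sys.argv[1],sys.argv[2])
E
python3 - <<'E'
from look import *
for c in ('scene','top'): snap(c,c+'0')
print(manip.sense(),manip.grip_depth)
E
```

```text
pics
{'t': 0.1, 'q': array([ 9.82495530e-01,  5.28371197e-01,  1.43380762e+00, -8.60234893e-06,
        1.18141924e+00, -1.78489115e-01]), 'qd': array([ 0.00085585, -0.00160841, -0.00235299,  0.00040013,  0.00061988,
        0.00075292]), 'tau': array([ 2.75464481e-04, -4.43301880e+01, -1.78585088e+01, -2.03041141e-04,
        3.85132604e-03,  2.44775106e-05]), 'tcp_pos': array([0.24861585, 0.57269732, 0.23042208]), 'tool_rot': array([ 2.03473267e-01,  9.79079989e-01, -9.31393546e-04, -3.71392953e-04]), 'force': array([-0.33734112,  0.26837268,  0.23223294]), 'ft_torque': array([ 0.0268508 , -0.02843921, -0.03988768]), 'finger_gap': 1.0027656141074537} 0.0187
```

View pics/scene0.png

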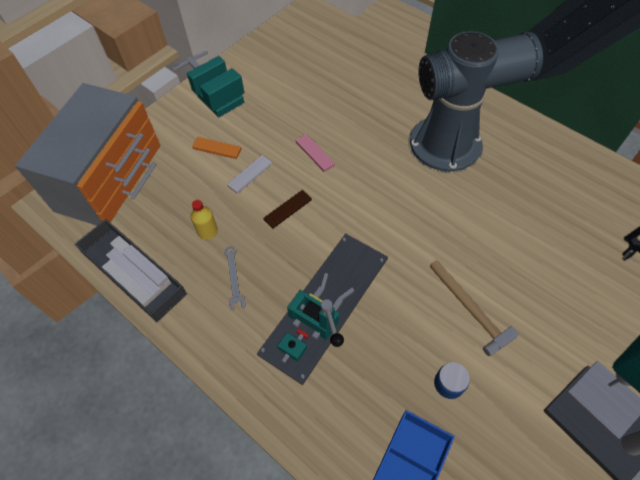

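View pics/top0.png

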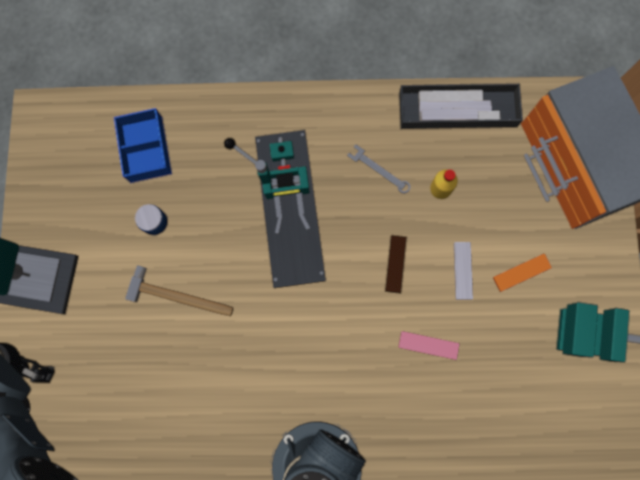

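The silver strip is at about (463,270) in the top view and the brown one at (396,264). The press bed runs from (300,284) to (280,133), with the head at (285,180). I'll measure these more precisely next.

```bash
python3 - <<'E'
import cv2,pickle
s=pickle.load(open('top0.pkl','rb'));im=s['pixels'][:,:,::-1]
a=cv2.resize(im[120:295,225:345],None,fx=3.4,fy=3.4,interpolation=cv2.INTER_CUBIC)
b=cv2.resize(im[225:310,380:480],None,fx=3.8,fy=3.8,interpolation=cv2.INTER_CUBIC)
import numpy as np
c=np.zeros((600,800,3),np.uint8);c[:a.shape[0],:a.shape[1]]=a;c[:b.shape[0],415:415+b.shape[1]]=b[:, :385]
cv2.imwrite('pics/zoom0.png',c)
print(s['intrinsics'],s['dist'],-s['R'].T@s['t'])
E
```

```text
[[620.0993407    0.         322.12893132]
 [  0.         620.0993407  237.60867456]
 [  0.           0.           1.        ]] [-0.05850108  0.          0.          0.          0.        ] [ 0.26409064 -0.0515619   1.50240905]
```

View pics/zoom0.png

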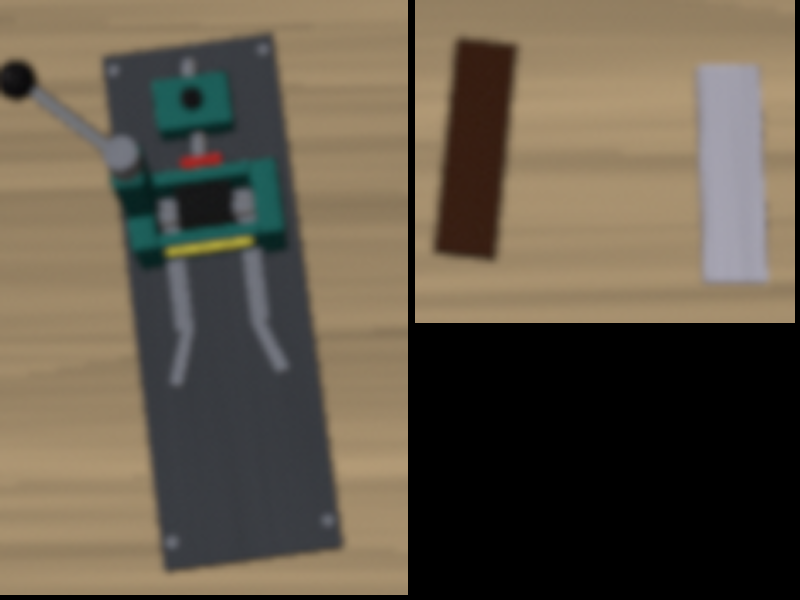

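```bash
cat > geo.py <<'E'
import cv2,numpy as np,pickle
def ray(s,pts,z):
    pts=np.asarray(pts,float).reshape(-1,1,2)
    n=cv2.undistortPoints(pts,s['intrinsics'],s['dist']).reshape(-1,2)
    d=np.c_[n,np.ones(len(n))]@s['R']; c=-s['R'].T@s['t']
    k=(np.asarray(z)-c[2])/d[:,2]
    return c+d*k[:,None]
def proj(s,P):
    return cv2.projectPoints(np.asarray(P,float).reshape(-1,1,3),cv2.Rodrigues(s['R'])[0],s['t'],s['intrinsics'],s['dist'])[0].reshape(-1,2)
def boxfit(s,mask,z,off=(0,0)):
    c=max(cv2.findContours(mask.astype(np.uint8),cv2.RETR_EXTERNAL,cv2.CHAIN_APPROX_NONE)[0],key=cv2.contourArea)
    ys,xs=np.nonzero(cv2.drawContours(np.zeros(mask.shape,np.uint8),[c],-1,1,-1))
    P=ray(s,np.c_[xs+off[0],ys+off[1]],z)[:,:2]
    m=P.mean(0);w,v=np.linalg.eigh(np.cov((P-m).T)); a=v[:,1]; a=a*np.sign(a[0])
    L=np.sqrt(12*w)
    return m,np.degrees(np.arctan2(a[1],a[0])),L
E
python3 - <<'E'
from geo import *
s=pickle.load(open('top0.pkl','rb'));im=s['pixels'].astype(int)
z0=lambda x,y:(225+(x+.5)/3.4-.5,120+(y+.5)/3.4-.5)
C=ray(s,[z0(104,57),z0(272,34),z0(342,546),z0(166,570)],.012); print('bed FL FR NR NL',C.round(4))
f=(C[0]+C[1])/2;n=(C[2]+C[3])/2;d=(f-n)[:2];print('len',np.linalg.norm(d),'w',np.linalg.norm(C[0]-C[1]),np.linalg.norm(C[2]-C[3]),'yaw',np.degrees(np.arctan2(d[1],d[0])))
for p in [(C[1]-C[2]),(C[0]-C[3])]: print(np.degrees(np.arctan2(p[1],p[0])))
for p in [(C[0]-C[1]),(C[3]-C[2])]: print(np.degrees(np.arctan2(p[1],p[0]))-90)
r=im[225:310,430:490]; m=(r[:,:,2]>r[:,:,0]-5)&(r.sum(2)>250)
print('silver',boxfit(s,m,.014,(430,225)))
r=im[225:310,375:430]; m=(r.sum(2)<200)
print('brown',boxfit(s,m,.014,(375,225)))
E
```

```text
bed FL FR NR NL [[ 0.8022  0.1463  0.012 ]
 [ 0.8176  0.0209  0.012 ]
 [ 0.4342 -0.0265  0.012 ]
 [ 0.4188  0.0987  0.012 ]]
len 0.38633516542220353 w 0.12631896874949133 0.12617950436777822 yaw 7.060717170374308
7.050378451235078
7.071054556140928
6.992892741028527
7.015443947370059
silver (array([ 0.45226123, -0.358929  ]), np.float64(-0.9352523106650636), array([0.03792743, 0.13562118]))
brown (array([ 0.47143184, -0.19699472]), np.float64(-7.596681171933971), array([0.03616373, 0.13702675]))
```

```bash
cat > jig.py <<'E'
from geo import *
YAW=np.radians(7.05); C=np.array([.6182,.0599])
def J(P,O=None,yaw=YAW):
    P=np.asarray(P,float).reshape(-1,3); c,s=np.cos(yaw),np.sin(yaw)
    O=C+.025*np.array([c,s]) if O is None else np.asarray(O)
    return np.c_[O[0]+c*P[:,0]-s*P[:,1],O[1]+s*P[:,0]+c*P[:,1],P[:,2]]
E
python3 - <<'E'
from jig import *
print(J([[0,0,0],[-.05,0,.012]]))
outs=[]
for n,(x0,y0,x1,y1),k in (('top0',(230,120,340,295),3.4),('scene0',(250,225,395,390),2.7)):
    s=pickle.load(open(n+'.pkl','rb'));im=s['pixels'][:,:,::-1]
    a=cv2.resize(im[y0:y1,x0:x1],None,fx=k,fy=k,interpolation=cv2.INTER_CUBIC)
    def line(P,col):
        p=(proj(s,J(np.array(P)/1000))-[x0,y0]+.5)*k-.5
        cv2.polylines(a,[np.int32(p.round())],False,col,1)
    line([[-220,-65,12],[170,-65,12],[170,65,12],[-220,65,12],[-220,-65,12]],(0,255,0))
    for e in (1,-1): line([[-88,35*e,22],[-50,21.5*e,22],[0,21.5*e,22]],(0,255,255))
    line([[0,-50,72],[0,60,72]],(255,0,255))
    line([[20,30,180],[55,30,180],[55,60,180],[20,60,180],[20,30,180]],(255,0,255))
    outs.append(a)
h=max(a.shape[0] for a in outs)
cv2.imwrite('pics/ov0.png',np.hstack([cv2.copyMakeBorder(a,0,h-a.shape[0],0,0,cv2.BORDER_CONSTANT) for a in outs]))
# silver in scene view
s=pickle.load(open('scene0.pkl','rb'));im=s['pixels'].astype(int);r=im[145:200,220:280];m=(r[:,:,2]>r[:,:,0]-8)&(r.sum(2)>300)
print(boxfit(s,m,.012,(220,145)))
E
```

```text
[[0.64301099 0.06296839 0.        ]
 [0.59338901 0.05683161 0.012     ]]
(array([ 0.45736963, -0.35594153]), np.float64(-0.33862135894520085), array([0.04465622, 0.14110189]))
```

View pics/ov0.png

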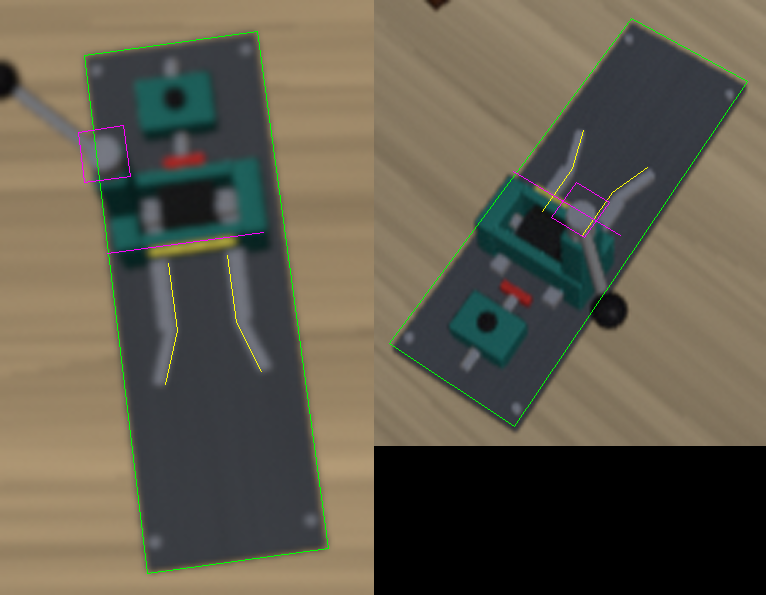

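```bash
cat > delta.py <<'E'
import sys,numpy as np
from scipy.spatial.transform import Rotation as R
from station import manip
s=manip.sense(); Rt=R.from_quat(s['tool_rot']); p=s['tcp_pos']
m=Rt.as_matrix()
print('t',round(s['t'],2),'tcp',p.round(4),'yawY',round(np.degrees(np.arctan2(m[1,1],m[0,1])),2),'toolz',m[:,2].round(4),'F',s['force'].round(2),'gap',round(s['finger_gap'],3))
if len(sys.argv)>1:
    x,y,z,yaw=map(float,sys.argv[1:5]); a=np.radians(yaw)
    T=np.array([[np.sin(a),np.cos(a),0],[-np.cos(a),np.sin(a),0],[0,0,-1]]).T
    # columns: tool x, tool y, tool z
    yv=np.array([np.cos(a),np.sin(a),0]);zv=np.array([0,0,-1.]);T=np.c_[np.cross(yv,zv),yv,zv]
    print('offset mm',(Rt.inv().apply(np.array([x,y,z])-p)*1000).round(1),'ang',np.degrees((Rt.inv()*R.from_matrix(T)).as_rotvec()).round(2))
E
python3 delta.py .45 .2 .24 89; python3 delta.py .452 -.359 .2 89
```

```text
t 0.1 tcp [0.2486 0.5727 0.2304] yawY 66.52 toolz [-0.0011 -0.0017 -1.    ] F [-0.34  0.27  0.23] gap 1.003
offset mm [-333.2 -261.6   -9.2] ang [ -0.11  -0.04 -22.48]
t 0.1 tcp [0.2486 0.5727 0.2304] yawY 66.52 toolz [-0.0011 -0.0017 -1.    ] F [-0.34  0.27  0.23] gap 1.003
offset mm [-557.8 -773.5   31.8] ang [ -0.11  -0.04 -22.48]
```

```bash
R='x'; python3 -m crank '[{"grip":0,"offset":[-333,-262,-10],"angular":[0,0,-22.5]},{"grip":0,"offset":[-333,-262,-10],"angular":[0,0,-22.5]},{"grip":0,"offset":[-333,-262,-10],"angular":[0,0,-22.5]},{"grip":0,"offset":[-333,-262,-10],"angular":[0,0,-22.5]},{"grip":0,"offset":[-333,-262,-10],"angular":[0,0,-22.5]},{"grip":0,"offset":[-333,-262,-10],"angular":[0,0,-22.5]},{"grip":0,"offset":[-333,-262,-10],"angular":[0,0,-22.5]},{"grip":0,"offset":[-333,-262,-10],"angular":[0,0,-22.5]},{"grip":0,"offset":[-333,-262,-10],"angular":[0,0,-22.5]},{"grip":0,"offset":[-333,-262,-10],"angular":[0,0,-22.5]}]' 60; python3 delta.py .452 -.359 .2 89
```

```text
t: 1.1
tcp_pos: [0.452, 0.1973, 0.2412]
tool_rot: [0.011, 1.0, -0.0, 0.0]
force: [0.6, -0.1, 1.1]
finger_gap: 1.001
t 1.1 tcp [0.452  0.1973 0.2412] yawY 88.71 toolz [ 9.e-04 -7.e-04 -1.e+00] F [ 0.63 -0.06  1.14] gap 1.001
offset mm [ -12.4 -556.1   41.6] ang [-0.04  0.05 -0.29]
```

```bash
python3 -m crank '[{"grip":0,"offset":[-12,-556,10],"angular":[0,0,0]},{"grip":0,"offset":[-12,-556,10],"angular":[0,0,0]},{"grip":0,"offset":[-12,-556,10],"angular":[0,0,0]},{"grip":0,"offset":[-12,-556,10],"angular":[0,0,0]},{"grip":0,"offset":[-12,-556,10],"angular":[0,0,0]},{"grip":0,"offset":[-12,-556,10],"angular":[0,0,0]},{"grip":0,"offset":[-12,-556,10],"angular":[0,0,0]},{"grip":0,"offset":[-12,-556,10],"angular":[0,0,0]},{"grip":0,"offset":[-12,-556,10],"angular":[0,0,0]},{"grip":0,"offset":[-12,-556,10],"angular":[0,0,0]}]'; python3 delta.py .452 -.359 .2 89
```

```text
t: 2.1
tcp_pos: [0.4522, -0.3003, 0.232]
tool_rot: [0.008, 1.0, 0.001, -0.0]
force: [0.7, 0.2, 1.2]
finger_gap: 0.997
t 2.1 tcp [ 0.4522 -0.3003  0.232 ] yawY 89.05 toolz [-3.0e-04  1.3e-03 -1.0e+00] F [0.71 0.15 1.25] gap 0.997
offset mm [ -0.7 -58.8  31.9] ang [ 0.08 -0.02  0.05]
```

```bash
python3 -m crank '[{"grip":0,"offset":[0,-64,40],"angular":[0,0,0]},{"grip":0,"offset":[0,-64,40],"angular":[0,0,0]},{"grip":0,"offset":[0,-64,40],"angular":[0,0,0]}]'; python3 delta.py .452 -.359 .12 89; python3 look.py wrist w1
```

```text
t: 2.4
tcp_pos: [0.4506, -0.365, 0.1897]
tool_rot: [0.01, 1.0, 0.001, -0.001]
force: [-0.1, 1.0, -0.7]
finger_gap: 0.997
t 2.4 tcp [ 0.4506 -0.365   0.1897] yawY 88.86 toolz [-0.0022  0.0026 -1.    ] F [-0.11  1.02 -0.72] gap 0.997
offset mm [-1.5  5.8 69.7] ang [ 0.15 -0.13 -0.14]
```

View pics/w1.png

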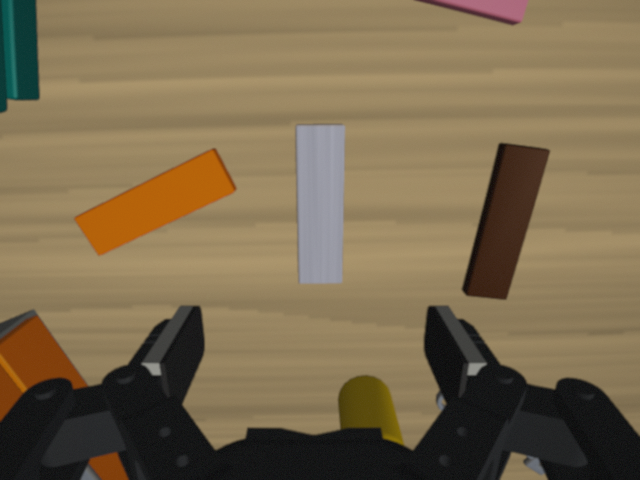

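The wrist view shows the silver strip between the jaws' columns, at about (296–344, 124–284). The brown strip is at (505,222).

```bash
python3 - <<'E'
from geo import *
s=pickle.load(open('w1.pkl','rb'));im=s['pixels'].astype(int);r=im[110:300,280:360];m=(r[:,:,2]>r[:,:,0]-8)&(r.sum(2)>300)
print(boxfit(s,m,.014,(280,110)))
from scipy import *
E
python3 delta.py .452 -.359 .002 89
```

```text
(array([ 0.44897338, -0.35971638]), np.float64(-0.7378795898034533), array([0.03840431, 0.13737581]))
t 2.45 tcp [ 0.4508 -0.3631  0.1907] yawY 88.94 toolz [-0.002   0.0032 -1.    ] F [ 1.54 -0.64  0.7 ] gap 1.001
offset mm [ -1.5   3.5 188.7] ang [ 0.18 -0.12 -0.06]
```

```bash
python3 -m crank '[{"grip":0,"offset":[0,4,40],"angular":[0,0,0]},{"grip":0,"offset":[0,4,80],"angular":[0,0,0]},{"grip":0,"offset":[0,4,120],"angular":[0,0,0]},{"grip":0,"offset":[0,4,150],"angular":[0,0,0]},{"grip":0,"offset":[0,4,165],"angular":[0,0,0]},{"grip":0.2,"offset":[0,4,165],"angular":[0,0,0]},{"grip":0.2,"offset":[0,4,165],"angular":[0,0,0]}]'; python3 delta.py .4505 -.3593 .001 89.1
```

```text
t: 3.15
tcp_pos: [0.4522, -0.3594, 0.0285]
tool_rot: [0.008, 1.0, -0.001, 0.001]
force: [-0.2, -0.1, -0.5]
finger_gap: 0.803
t 3.15 tcp [ 0.4522 -0.3594  0.0285] yawY 89.08 toolz [ 0.0012 -0.0012 -1.    ] F [-0.22 -0.11 -0.47] gap 0.803
offset mm [ 1.8  0.2 27.5] ang [-0.07  0.07 -0.02]
```

```bash
python3 -m crank '[{"grip":0.2,"offset":[1.5,0,12],"angular":[0,0,0]},{"grip":0.2,"offset":[1.5,0,23],"angular":[0,0,0]},{"grip":0.2,"offset":[1.5,0,23],"angular":[0,0,0]},{"grip":0.2,"offset":[1.5,0,23],"angular":[0,0,0]}]'; python3 delta.py .4505 -.3593 .001 89.1
```

```text
t: 3.55
tcp_pos: [0.4495, -0.3596, 0.0041]
tool_rot: [0.009, 1.0, 0.0, -0.0]
force: [0.7, 0.4, 0.4]
finger_gap: 0.796
t 3.55 tcp [ 0.4495 -0.3596  0.0041] yawY 89.0 toolz [-3.e-04  4.e-04 -1.e+00] F [0.7  0.4  0.36] gap 0.796
offset mm [-1.   0.3  3.1] ang [ 0.02 -0.02 -0.1 ]
```

Descend 3 mm more and close.

```bash
python3 -m crank '[{"grip":0.2,"offset":[0,0,3],"angular":[0,0,0]},{"grip":1,"offset":[0,0,3],"angular":[0,0,0]},{"grip":1,"offset":[0,0,3],"angular":[0,0,0]},{"grip":1,"offset":[0,0,3],"angular":[0,0,0]},{"grip":1,"offset":[0,0,3],"angular":[0,0,0]},{"grip":1,"offset":[0,0,3],"angular":[0,0,0]},{"grip":1,"offset":[0,0,3],"angular":[0,0,0]}]' 60; python3 delta.py .4505 -.3593 .15 89.1
```

```text
t: 4.25
tcp_pos: [0.45, -0.3599, 0.0018]
tool_rot: [0.009, 1.0, -0.0, 0.0]
force: [-0.0, 0.0, 4.7]
finger_gap: 0.448
t 4.25 tcp [ 0.45   -0.3599  0.0018] yawY 89.02 toolz [ 5.e-04 -7.e-04 -1.e+00] F [-0.04  0.    4.7 ] gap 0.448
offset mm [  -0.6    0.5 -148.2] ang [-0.04  0.03 -0.08]
```

```bash
python3 -m crank '[{"grip":1,"offset":[0,0,-30],"angular":[0,0,0]},{"grip":1,"offset":[0,0,-70],"angular":[0,0,0]},{"grip":1,"offset":[0,0,-110],"angular":[0,0,0]},{"grip":1,"offset":[0,0,-140],"angular":[0,0,0]},{"grip":1,"offset":[0,0,-150],"angular":[0,0,0]},{"grip":1,"offset":[0,0,-150],"angular":[0,0,0]}]'; python3 - <<'E'
from jig import *
print(J([[-.125,0,0],[-.13,0,0]]))
E
python3 delta.py .519 .0476 .13 97.15; python3 look.py wrist w2
```

```text
t: 4.85
tcp_pos: [0.45, -0.3599, 0.1521]
tool_rot: [0.008, 1.0, -0.001, 0.001]
force: [0.2, -0.4, -2.7]
finger_gap: 0.452
[[0.51895606 0.04762645 0.        ]
 [0.51399386 0.04701278 0.        ]]
t 4.85 tcp [ 0.45   -0.3599  0.1521] yawY 89.03 toolz [ 0.0014 -0.0016 -1.    ] F [ 0.17 -0.44 -2.7 ] gap 0.452
offset mm [-62.  408.7  21.5] ang [-0.1   0.07 -8.12]
```

View pics/w2.png

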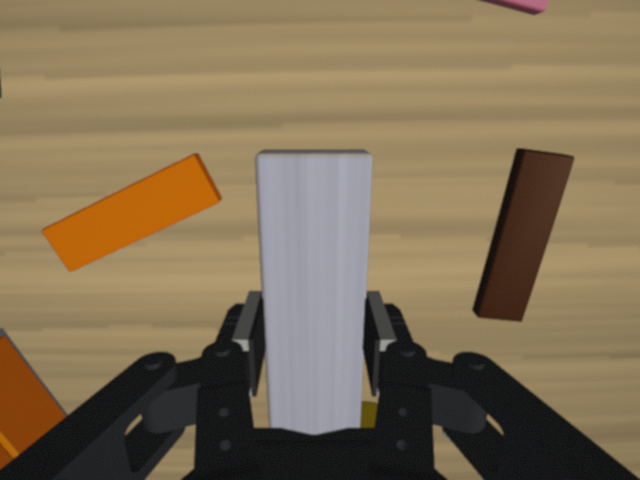

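The strip is held level and square, and the brown strip hasn't moved. Now I'll carry it over to the bed.

```bash
python3 -m crank '[{"grip":1,"offset":[-7,44,0],"angular":[0,0,-0.9]},{"grip":1,"offset":[-14,90,0],"angular":[0,0,-1.8]},{"grip":1,"offset":[-21,136,0],"angular":[0,0,-2.7]},{"grip":1,"offset":[-28,182,0],"angular":[0,0,-3.6]},{"grip":1,"offset":[-35,228,0],"angular":[0,0,-4.5]},{"grip":1,"offset":[-42,274,0],"angular":[0,0,-5.4]},{"grip":1,"offset":[-48,320,0],"angular":[0,0,-6.3]},{"grip":1,"offset":[-55,365,0],"angular":[0,0,-7.2]},{"grip":1,"offset":[-60,395,0],"angular":[0,0,-8.1]},{"grip":1,"offset":[-62,409,0],"angular":[0,0,-8.1]}]'; python3 -m crank '[{"grip":1,"offset":[0,0,0],"angular":[0,0,0]},{"grip":1,"offset":[0,0,0],"angular":[0,0,0]}]'; python3 delta.py .519 .0476 .05 97.15; python3 look.py wrist w3
```

```text
t: 5.9
tcp_pos: [0.5171, 0.0512, 0.1489]
tool_rot: [-0.064, 0.998, 0.001, -0.003]
force: [0.7, -1.3, -0.9]
finger_gap: 0.451
t: 6.1
tcp_pos: [0.518, 0.0476, 0.1501]
tool_rot: [-0.062, 0.998, -0.0, -0.001]
force: [-0.1, 0.4, -2.7]
finger_gap: 0.445
t 6.1 tcp [0.518  0.0476 0.1501] yawY 97.12 toolz [-2.6e-03 -4.0e-04 -1.0e+00] F [-0.15  0.39 -2.75] gap 0.445
offset mm [-1.300e+00 -1.000e-01  1.001e+02] ang [-0.   -0.15 -0.03]
```

View pics/w3.png

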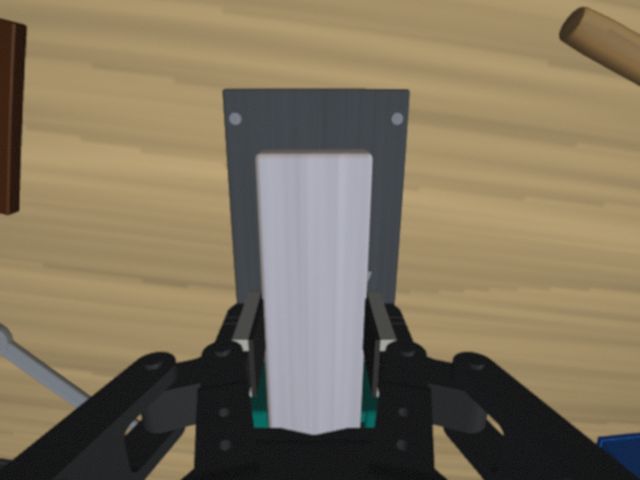

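Centred over the bed. Lowering.

```bash
python3 -m crank '[{"grip":1,"offset":[0,0,35],"angular":[0,0,0]},{"grip":1,"offset":[0,0,70],"angular":[0,0,0]},{"grip":1,"offset":[0,0,100],"angular":[0,0,0]},{"grip":1,"offset":[0,0,115],"angular":[0,0,0]},{"grip":1,"offset":[0,0,115],"angular":[0,0,0]},{"grip":1,"offset":[0,0,115],"angular":[0,0,0]}]'; python3 delta.py .519 .0476 .014 97.05
```

```text
t: 6.75
tcp_pos: [0.5189, 0.0469, 0.0363]
tool_rot: [-0.061, 0.998, -0.0, -0.0]
force: [0.8, -0.7, -1.2]
finger_gap: 0.45
t 6.75 tcp [0.5189 0.0469 0.0363] yawY 97.0 toolz [-3.e-04 -1.e-04 -1.e+00] F [ 0.77 -0.69 -1.23] gap 0.45
offset mm [-0.2  0.6 22.3] ang [-0.   -0.02 -0.05]
```

```bash
python3 -m crank '[{"grip":1,"offset":[0,0.5,8],"angular":[0,0,0]},{"grip":1,"offset":[0,0.5,15],"angular":[0,0,0]},{"grip":1,"offset":[0,0.5,19],"angular":[0,0,0]},{"grip":1,"offset":[0,0.5,21],"angular":[0,0,0]},{"grip":1,"offset":[0,0.5,22],"angular":[0,0,0]},{"grip":1,"offset":[0,0.5,22],"angular":[0,0,0]}]'; python3 delta.py .519 .0476 .014 97.05
```

```text
t: 7.35
tcp_pos: [0.5187, 0.0489, 0.0143]
tool_rot: [-0.062, 0.998, -0.0, -0.0]
force: [0.2, -0.4, -1.1]
finger_gap: 0.452
t 7.35 tcp [0.5187 0.0489 0.0143] yawY 97.14 toolz [-0. -0. -1.] F [ 0.15 -0.45 -1.13] gap 0.452
offset mm [-0.2 -1.3  0.3] ang [-0.   -0.    0.09]
```

```bash
python3 -m crank '[{"grip":0.2,"offset":[0,0,0.5],"angular":[0,0,0]},{"grip":0.2,"offset":[0,0,0.5],"angular":[0,0,0]},{"grip":0.2,"offset":[0,0,0.5],"angular":[0,0,0]},{"grip":0.2,"offset":[0,0,-30],"angular":[0,0,0]},{"grip":0.2,"offset":[0,0,-70],"angular":[0,0,0]},{"grip":0.5,"offset":[40,0,-80],"angular":[0,0,0]},{"grip":1,"offset":[80,0,-80],"angular":[0,0,0]},{"grip":1,"offset":[100,0,-80],"angular":[0,0,0]},{"grip":1,"offset":[100,0,-80],"angular":[0,0,0]}]'; python3 look.py wrist w4; python3 look.py top top4;  python3 delta.py
```

```text
t: 8.25
tcp_pos: [0.4153, 0.0368, 0.0946]
tool_rot: [-0.062, 0.998, 0.001, -0.002]
force: [0.2, -0.1, -0.3]
finger_gap: 0.118
t 8.35 tcp [0.4208 0.0361 0.0947] yawY 97.1 toolz [ 2.7e-03 -4.0e-04 -1.0e+00] F [ 1.16 -0.25 -0.22] gap -0.002
```

View pics/w4.png

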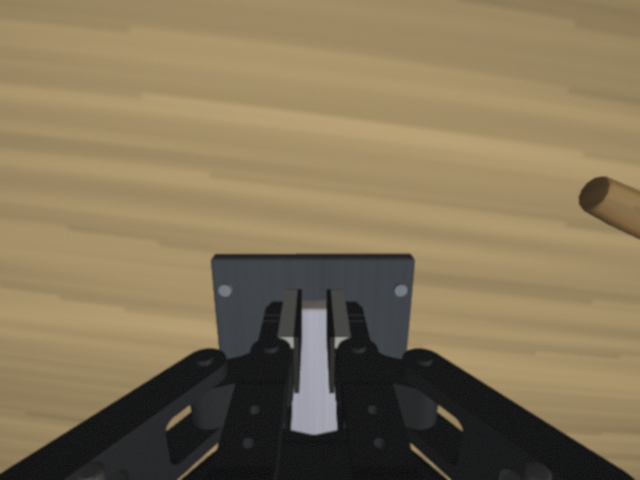

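View pics/top4.png

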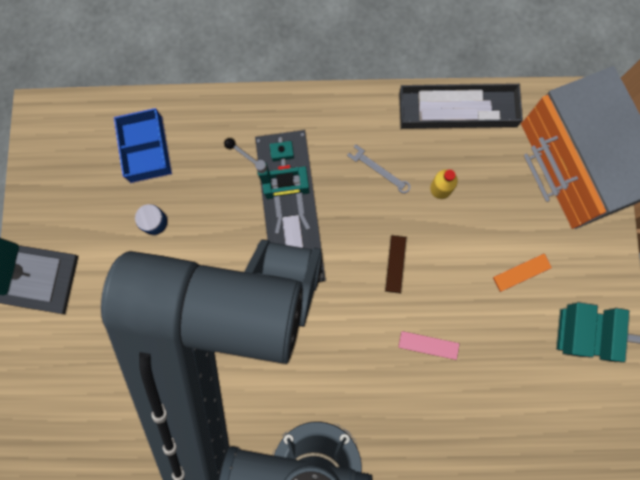

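```bash
cat > jp.py <<'E'
from jig import *
from station import manip
s=manip.sense();c,sn=np.cos(YAW),np.sin(YAW);o=J([[0,0,0]])[0,:2]
d=s['tcp_pos'][:2]-o;print('t %.2f jig xyz mm %.2f %.2f %.2f'%(s['t'],1e3*(c*d[0]+sn*d[1]),1e3*(-sn*d[0]+c*d[1]),1e3*s['tcp_pos'][2]),'Ffeed %.2f Fy %.2f Fz %.2f'%(c*s['force'][0]+sn*s['force'][1],-sn*s['force'][0]+c*s['force'][1],s['force'][2]))
E
python3 jp.py; python3 -m crank '[{"grip":1,"offset":[0,0,35],"angular":[0,0,0]},{"grip":1,"offset":[0,0,60],"angular":[0,0,0]},{"grip":1,"offset":[0,0,75],"angular":[0,0,0]},{"grip":1,"offset":[0,0,76],"angular":[0,0,0]},{"grip":1,"offset":[0,0,76],"angular":[0,0,0]}]'; python3 jp.py; python3 look.py wrist w5; python3 jp.py
```

```text
t 8.35 jig xyz mm -223.78 0.59 94.70 Ffeed 1.12 Fy -0.39 Fz -0.22
t: 8.85
tcp_pos: [0.421, 0.0362, 0.0179]
tool_rot: [-0.062, 0.998, -0.0, 0.001]
force: [0.5, 0.6, 0.6]
finger_gap: -0.001
t 8.85 jig xyz mm -223.64 0.73 17.92 Ffeed 0.53 Fy 0.52 Fz 0.60
t 8.90 jig xyz mm -223.73 0.74 18.46 Ffeed 0.05 Fy -0.35 Fz 0.35
```

View pics/w5.png

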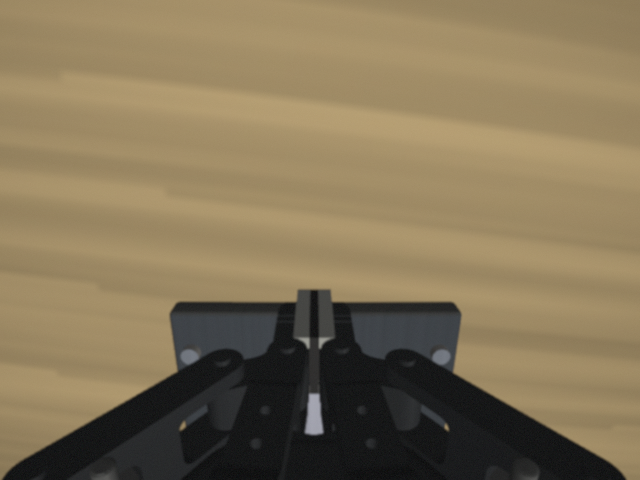

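```bash
python3 -m crank '[{"grip":1,"offset":[-8,-0.5,0],"angular":[0,0,0]},{"grip":1,"offset":[-16,-0.5,0],"angular":[0,0,0]},{"grip":1,"offset":[-22,-0.5,0],"angular":[0,0,0]},{"grip":1,"offset":[-28,-0.5,0],"angular":[0,0,0]},{"grip":1,"offset":[-34,-0.5,0],"angular":[0,0,0]},{"grip":1,"offset":[-40,-0.5,0],"angular":[0,0,0]},{"grip":1,"offset":[-46,-0.5,0],"angular":[0,0,0]}]'; python3 jp.py;  python3 look.py scene s6; python3 jp.py; python3 - <<'E'
import cv2
im=cv2.imread('pics/s6.png');cv2.imwrite('pics/s6z.png',cv2.resize(im[220:400,230:430],None,fx=3.2,fy=3.2,interpolation=cv2.INTER_CUBIC))
E
```

```text
t: 9.6
tcp_pos: [0.4652, 0.0417, 0.0183]
tool_rot: [-0.062, 0.998, 0.0, -0.0]
force: [-2.1, -0.4, 1.9]
finger_gap: -0.002
t 9.60 jig xyz mm -179.10 0.72 18.31 Ffeed -2.12 Fy -0.18 Fz 1.85
t 9.65 jig xyz mm -177.20 0.31 18.39 Ffeed 1.34 Fy 1.01 Fz 0.03
```

View pics/s6z.png

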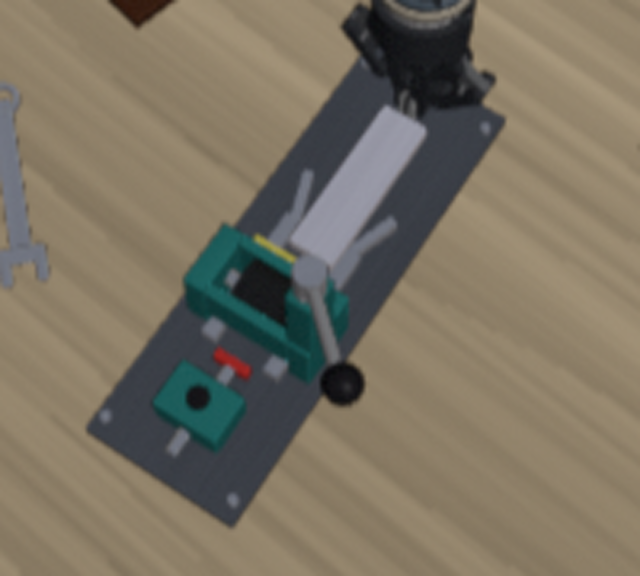

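```bash
python3 - <<'E'
from jig import *
s=pickle.load(open('top0.pkl','rb'));im=s['pixels'].astype(int)
r=im[150:185,260:310];m=(r[:,:,0]>120)&(r[:,:,1]<70)&(r[:,:,2]<80)
ys,xs=np.nonzero(m);P=ray(s,np.c_[xs+260,ys+150],.026)[:,:2]-J([[0,0,0]])[0,:2]
c,sn=np.cos(YAW),np.sin(YAW);u=P@[c,sn];v=P@[-sn,c]
print(len(u),np.sort(u).round(4)[[0,2,5,-5,-1]],v.min(),v.max())
for n in ('scene0',):
  s=pickle.load(open(n+'.pkl','rb'));im=s['pixels'].astype(int);r=im[320:345,290:320];m=(r[:,:,0]>110)&(r[:,:,1]<75)&(r[:,:,2]<80)
  ys,xs=np.nonzero(m);P=ray(s,np.c_[xs+290,ys+320],.026)[:,:2]-J([[0,0,0]])[0,:2];u=P@[c,sn];v=P@[-sn,c]
  print(len(u),np.sort(u).round(4)[[0,2,5,-5,-1]],v.min(),v.max())
E
python3 -m crank '[{"grip":1,"offset":[-6,-0.3,0],"angular":[0,0,0]},{"grip":1,"offset":[-12,-0.3,0],"angular":[0,0,0]},{"grip":1,"offset":[-18,-0.3,0],"angular":[0,0,0]},{"grip":1,"offset":[-24,-0.3,0],"angular":[0,0,0]},{"grip":1,"offset":[-30,-0.3,0],"angular":[0,0,0]},{"grip":1,"offset":[-34,-0.3,0],"angular":[0,0,0]}]'; python3 jp.py;  python3 look.py scene s7; python3 jp.py
```

```text
30 [0.0709 0.0716 0.0723 0.0771 0.0782] -0.012565085815802507 0.012665474120377565
40 [0.0727 0.073  0.0737 0.0796 0.0803] -0.010814570546291003 0.017021713108628163
t: 10.25
tcp_pos: [0.4999, 0.0455, 0.0183]
tool_rot: [-0.062, 0.998, -0.0, 0.0]
force: [-1.1, 0.5, -0.2]
finger_gap: 0.001
t 10.25 jig xyz mm -144.19 0.21 18.31 Ffeed -1.01 Fy 0.64 Fz -0.18
t 10.30 jig xyz mm -143.47 0.09 18.37 Ffeed -0.14 Fy -0.30 Fz 0.25
```

```bash
cat > avg.py <<'E'
import sys
from jig import *
from station import manip,vision
c,sn=np.cos(YAW),np.sin(YAW);o=J([[0,0,0]])[0,:2];A=[]
for i in range(int(sys.argv[1]) if len(sys.argv)>1 else 6):
    s=manip.sense();d=s['tcp_pos'][:2]-o;f=s['force']
    A.append([1e3*(c*d[0]+sn*d[1]),1e3*(-sn*d[0]+c*d[1]),1e3*s['tcp_pos'][2],c*f[0]+sn*f[1],-sn*f[0]+c*f[1],f[2]]); vision.snapshot('wrist')
A=np.array(A);print('t %.2f'%s['t'],'jx jy z Fx Fy Fz',A.mean(0).round(2),'sd',A.std(0)[[0,3]].round(2))
E
python3 avg.py
for i in 1; do python3 -m crank '[{"grip":1,"offset":[-3,0,0],"angular":[0,0,0]},{"grip":1,"offset":[-6,0,0],"angular":[0,0,0]},{"grip":1,"offset":[-9,0,0],"angular":[0,0,0]},{"grip":1,"offset":[-12,0,0],"angular":[0,0,0]}]'; done; python3 avg.py
python3 -m crank '[{"grip":1,"offset":[-3,0,0],"angular":[0,0,0]},{"grip":1,"offset":[-6,0,0],"angular":[0,0,0]},{"grip":1,"offset":[-9,0,0],"angular":[0,0,0]}]'; python3 avg.py
```

```text
t 10.55 jx jy z Fx Fy Fz [-1.4448e+02  2.4000e-01  1.8370e+01  5.0000e-02 -1.2000e-01 -1.0000e-01] sd [0.63 0.22]
t: 11.0
tcp_pos: [0.5107, 0.047, 0.0183]
tool_rot: [-0.062, 0.998, 0.0, -0.0]
force: [-1.8, -0.4, 0.0]
finger_gap: 0.001
t 11.25 jx jy z Fx Fy Fz [-132.49    0.25   18.35   -0.47    0.18   -0.33] sd [0.38 0.89]
t: 11.6
tcp_pos: [0.5133, 0.0484, 0.018]
tool_rot: [-0.063, 0.998, 0.001, -0.007]
force: [-11.9, -2.3, 7.6]
finger_gap: -0.001
t 11.85 jx jy z Fx Fy Fz [-130.24    1.52   17.98   -9.72   -1.01    6.86] sd [0.11 1.12]
```

```bash
python3 -m crank '[{"grip":1,"offset":[-2,-0.5,0],"angular":[0,0,0]},{"grip":1,"offset":[-4,-0.5,0],"angular":[0,0,0]}]'; python3 avg.py 4
python3 -m crank '[{"grip":1,"offset":[-2,0,0],"angular":[0,0,0]},{"grip":1,"offset":[-4,0,0],"angular":[0,0,0]}]'; python3 avg.py 4
```

```text
t: 12.1
tcp_pos: [0.5158, 0.0488, 0.0179]
tool_rot: [-0.063, 0.998, 0.001, -0.008]
force: [-11.4, -0.6, 8.8]
finger_gap: -0.0
t 12.25 jx jy z Fx Fy Fz [-127.3     1.45   17.92  -10.04    0.46    7.36] sd [0.4  0.88]
t: 12.5
tcp_pos: [0.5205, 0.0492, 0.0179]
tool_rot: [-0.063, 0.998, 0.001, -0.008]
force: [-10.3, -1.2, 7.9]
finger_gap: -0.003
t 12.65 jx jy z Fx Fy Fz [-1.2223e+02  1.2400e+00  1.7930e+01 -8.5600e+00 -7.0000e-02  5.4800e+00] sd [0.63 1.17]
```

```bash
python3 -m crank '[{"grip":1,"offset":[-2,-0.3,0],"angular":[0,0,0]},{"grip":1,"offset":[-4,-0.3,0],"angular":[0,0,0]},{"grip":1,"offset":[-6,-0.3,0],"angular":[0,0,0]},{"grip":1,"offset":[-8,-0.3,0],"angular":[0,0,0]},{"grip":1,"offset":[-10,-0.3,0],"angular":[0,0,0]},{"grip":1,"offset":[-12,-0.3,0],"angular":[0,0,0]}]'; python3 avg.py 6; python3 look.py top t8; python3 look.py scene s8;python3 - <<'E'
import cv2,numpy as np
a=cv2.imread('pics/s8.png')[220:400,230:430];b=cv2.imread('pics/t8.png')[115:295,225:345]
f=lambda a:cv2.resize(a,None,fx=2.4,fy=2.4,interpolation=cv2.INTER_CUBIC)
cv2.imwrite('pics/z8.png',np.hstack([f(a),f(b)]))
E
```

```text
t: 13.3
tcp_pos: [0.5336, 0.0503, 0.0179]
tool_rot: [-0.062, 0.998, 0.001, -0.007]
force: [-8.7, -0.5, 5.9]
finger_gap: 0.002
t 13.55 jx jy z Fx Fy Fz [-109.56    0.8    17.91   -8.55    0.45    5.33] sd [0.28 0.38]
```

View pics/z8.png

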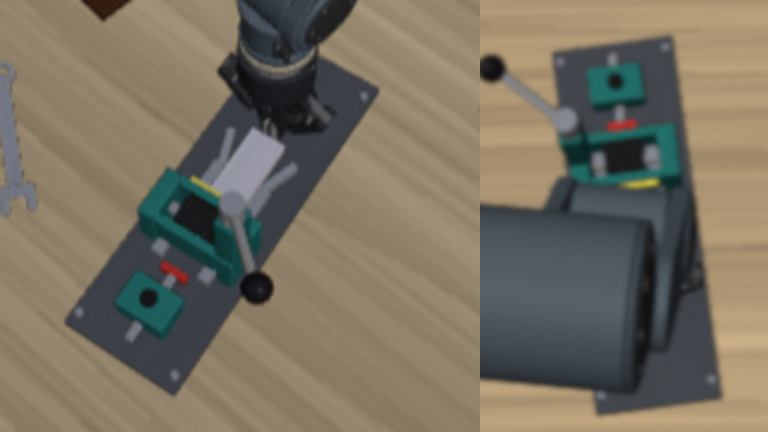

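```bash
python3 -m crank '[{"grip":1,"offset":[-2,-0.5,0],"angular":[0,0,0]},{"grip":1,"offset":[-4,-0.5,0],"angular":[0,0,0]},{"grip":1,"offset":[-6,-0.5,0],"angular":[0,0,0]},{"grip":1,"offset":[-8,-0.5,0],"angular":[0,0,0]},{"grip":1,"offset":[-10,-0.5,0],"angular":[0,0,0]},{"grip":1,"offset":[-12,-0.5,0],"angular":[0,0,0]}]'; python3 avg.py 6
python3 -m crank '[{"grip":1,"offset":[-1,0,0],"angular":[0,0,0]},{"grip":1,"offset":[-2,0,0],"angular":[0,0,0]},{"grip":1,"offset":[-3,0,0],"angular":[0,0,0]},{"grip":1,"offset":[-4,0,0],"angular":[0,0,0]}]'; python3 avg.py 6
```

```text
t: 14.3
tcp_pos: [0.5456, 0.0512, 0.0179]
tool_rot: [-0.062, 0.998, 0.001, -0.006]
force: [-9.5, -2.2, 5.9]
finger_gap: 0.0
t 14.55 jx jy z Fx Fy Fz [-97.49   0.26  17.89  -8.08   0.1    5.23] sd [0.27 0.75]
t: 15.0
tcp_pos: [0.5496, 0.0517, 0.0179]
tool_rot: [-0.062, 0.998, 0.001, -0.006]
force: [-8.7, -1.0, 6.1]
finger_gap: 0.001
t 15.25 jx jy z Fx Fy Fz [-93.82   0.29  17.89  -8.51   0.18   5.59] sd [0.13 0.55]
```

```bash
python3 -m crank '[{"grip":1,"offset":[-1,0,0],"angular":[0,0,0]},{"grip":1,"offset":[-2,0,0],"angular":[0,0,0]},{"grip":1,"offset":[-3,0,0],"angular":[0,0,0]},{"grip":1,"offset":[-4,0,0],"angular":[0,0,0]}]'; python3 avg.py 6
python3 -m crank '[{"grip":1,"offset":[-1,0,0],"angular":[0,0,0]},{"grip":1,"offset":[-2,0,0],"angular":[0,0,0]},{"grip":1,"offset":[-3,0,0],"angular":[0,0,0]}]'; python3 avg.py 6
```

```text
t: 15.7
tcp_pos: [0.5535, 0.0522, 0.0179]
tool_rot: [-0.063, 0.998, 0.001, -0.006]
force: [-9.2, -2.1, 6.2]
finger_gap: 0.002
t 15.95 jx jy z Fx Fy Fz [-8.982e+01  2.900e-01  1.789e+01 -8.480e+00 -3.000e-02  6.110e+00] sd [0.13 0.5 ]
t: 16.3
tcp_pos: [0.5565, 0.0526, 0.0179]
tool_rot: [-0.062, 0.998, 0.001, -0.006]
force: [-9.1, -1.3, 6.2]
finger_gap: -0.001
t 16.55 jx jy z Fx Fy Fz [-8.682e+01  2.700e-01  1.788e+01 -8.540e+00  4.000e-02  6.380e+00] sd [0.14 0.44]
```

```bash
python3 -m crank '[{"grip":1,"offset":[-1,0,0],"angular":[0,0,0]},{"grip":1,"offset":[-2,0,0],"angular":[0,0,0]}]'; python3 avg.py 6
```

```text
t: 16.8
tcp_pos: [0.5584, 0.0528, 0.0179]
tool_rot: [-0.063, 0.998, 0.001, -0.007]
force: [-8.6, -1.1, 6.7]
finger_gap: 0.001
t 17.05 jx jy z Fx Fy Fz [-84.86   0.28  17.88  -8.28   0.13   6.28] sd [0.16 0.34]
```

```bash
python3 -m crank '[{"grip":1,"offset":[-1,0,0],"angular":[0,0,0]},{"grip":1,"offset":[-2,0,0],"angular":[0,0,0]}]'; python3 avg.py 6
```

```text
t: 17.3
tcp_pos: [0.5604, 0.0531, 0.0179]
tool_rot: [-0.063, 0.998, 0.001, -0.007]
force: [-9.7, -1.4, 5.8]
finger_gap: 0.001
t 17.55 jx jy z Fx Fy Fz [-82.83   0.28  17.9   -8.92  -0.2    5.74] sd [0.16 0.76]
```

```bash
python3 -m crank '[{"grip":1,"offset":[-1,0,0],"angular":[0,0,0]},{"grip":1,"offset":[-2,0,0],"angular":[0,0,0]}]'; python3 avg.py 6
```

```text
t: 17.8
tcp_pos: [0.5624, 0.0533, 0.0179]
tool_rot: [-0.062, 0.998, 0.001, -0.007]
force: [-9.8, -1.5, 7.0]
finger_gap: 0.001
t 18.05 jx jy z Fx Fy Fz [-80.84   0.27  17.89  -8.93   0.19   6.21] sd [0.14 0.58]
```

```bash
python3 -m crank '[{"grip":1,"offset":[-1,0,0],"angular":[0,0,0]},{"grip":1,"offset":[-2,0,0],"angular":[0,0,0]}]'; python3 avg.py 6
```

```text
t: 18.3
tcp_pos: [0.5643, 0.0535, 0.0179]
tool_rot: [-0.063, 0.998, 0.001, -0.007]
force: [-10.4, -1.9, 7.3]
finger_gap: 0.0
t 18.55 jx jy z Fx Fy Fz [-79.2    0.3   17.88  -9.6    0.19   7.1 ] sd [0.02 0.89]
```

```bash
python3 -m crank '[{"grip":1,"offset":[-1,0,0],"angular":[0,0,0]},{"grip":1,"offset":[-1,0,0],"angular":[0,0,0]}]'; python3 avg.py 6
```

```text
t: 18.8
tcp_pos: [0.5645, 0.0536, 0.0178]
tool_rot: [-0.063, 0.998, 0.001, -0.008]
force: [-10.2, -1.8, 8.6]
finger_gap: -0.001
t 19.05 jx jy z Fx Fy Fz [-79.07   0.35  17.83 -10.76  -0.49   7.77] sd [0.01 0.37]
```

```bash
python3 -m crank '[{"grip":1,"offset":[-1,0,0],"angular":[0,0,0]},{"grip":1,"offset":[-1,0,0],"angular":[0,0,0]}]'; python3 avg.py 6
```

```text
t: 19.3
tcp_pos: [0.5648, 0.0537, 0.0178]
tool_rot: [-0.063, 0.998, 0.001, -0.008]
force: [-10.8, -2.3, 8.3]
finger_gap: 0.004
t 19.55 jx jy z Fx Fy Fz [-78.78   0.41  17.79 -11.55  -0.46   8.53] sd [0.01 0.43]
```

```bash
python3 -m crank '[{"grip":1,"offset":[-1,0,0],"angular":[0,0,0]},{"grip":1,"offset":[-1,0,0],"angular":[0,0,0]}]'; python3 avg.py 6
```

```text
t: 19.8
tcp_pos: [0.5649, 0.0538, 0.0178]
tool_rot: [-0.063, 0.998, 0.001, -0.009]
force: [-12.6, -2.4, 9.7]
finger_gap: 0.002
t 20.05 jx jy z Fx Fy Fz [-78.65   0.48  17.76 -12.89  -0.82  10.1 ] sd [0.01 0.49]
```

```bash
python3 -m crank '[{"grip":1,"offset":[-1,0,0],"angular":[0,0,0]},{"grip":1,"offset":[-1,0,0],"angular":[0,0,0]}]'; python3 avg.py 6
```

```text
t: 20.3
tcp_pos: [0.5652, 0.054, 0.0178]
tool_rot: [-0.063, 0.998, 0.001, -0.01]
force: [-13.0, -3.4, 9.5]
finger_gap: -0.001
t 20.55 jx jy z Fx Fy Fz [-78.34   0.59  17.76 -14.17  -1.23  10.6 ] sd [0.01 0.44]
```

```bash
python3 -m crank '[{"grip":1,"offset":[-1,0,0],"angular":[0,0,0]},{"grip":1,"offset":[-1,0,0],"angular":[0,0,0]}]'; python3 avg.py 6
```

```text
t: 20.8
tcp_pos: [0.5654, 0.054, 0.0177]
tool_rot: [-0.063, 0.998, 0.001, -0.011]
force: [-15.1, -3.3, 11.5]
finger_gap: -0.001
t 21.05 jx jy z Fx Fy Fz [-78.13   0.67  17.69 -15.3   -1.22  11.22] sd [0.02 0.44]
```

```bash
python3 -m crank '[{"grip":1,"offset":[-1,0,0],"angular":[0,0,0]},{"grip":1,"offset":[-1,0,0],"angular":[0,0,0]}]'; python3 avg.py 6
```

```text
t: 21.3
tcp_pos: [0.5655, 0.0541, 0.0177]
tool_rot: [-0.063, 0.998, 0.001, -0.012]
force: [-17.2, -3.4, 12.8]
finger_gap: 0.001
t 21.55 jx jy z Fx Fy Fz [-78.     0.73  17.7  -16.24  -1.6   13.23] sd [0.01 0.71]
```

```bash
python3 -m crank '[{"grip":1,"offset":[-0.7,0,0],"angular":[0,0,0]},{"grip":1,"offset":[-0.7,0,0],"angular":[0,0,0]}]'; python3 avg.py 6
```

```text
t: 21.8
tcp_pos: [0.5657, 0.0542, 0.0177]
tool_rot: [-0.063, 0.998, 0.001, -0.012]
force: [-17.0, -3.1, 13.7]
finger_gap: 0.004
t 22.05 jx jy z Fx Fy Fz [-77.87   0.8   17.69 -16.97  -1.58  13.77] sd [0.01 0.61]
```

```bash
python3 -m crank '[{"grip":1,"offset":[4,0,0],"angular":[0,0,0]},{"grip":1,"offset":[8,0,0],"angular":[0,0,0]},{"grip":1,"offset":[14,0,0],"angular":[0,0,0]},{"grip":1,"offset":[22,0,0],"angular":[0,0,0]},{"grip":1,"offset":[30,0,0],"angular":[0,0,0]},{"grip":1,"offset":[30,0,0],"angular":[0,0,0]}]'; python3 avg.py 3; python3 look.py scene s9;python3 look.py top t9
```

```text
t: 22.7
tcp_pos: [0.5461, 0.0502, 0.0183]
tool_rot: [-0.062, 0.998, 0.0, -0.001]
force: [-0.4, 0.1, 0.2]
finger_gap: 0.004
t 22.80 jx jy z Fx Fy Fz [-9.691e+01 -9.600e-01  1.835e+01 -9.000e-02  5.400e-01  5.000e-02] sd [0.67 0.44]
```

```bash
python3 -m crank '[{"grip":1,"offset":[10,0,-20],"angular":[0,0,0]},{"grip":1,"offset":[30,0,-60],"angular":[0,0,0]},{"grip":1,"offset":[60,0,-90],"angular":[0,0,0]},{"grip":1,"offset":[90,0,-120],"angular":[0,0,0]},{"grip":1,"offset":[110,0,-140],"angular":[0,0,0]},{"grip":1,"offset":[110,0,-140],"angular":[0,0,0]}]'; python3 - <<'E'
from look import *
from jig import *
c,sn=np.cos(YAW),np.sin(YAW);o=J([[0,0,0]])[0,:2]
B=snap('top','t10');D=snap('scene','s10')
for n,new,(x0,y0,x1,y1) in (('top0',B,(270,155,305,178)),('scene0',D,(285,315,325,350))):
    old=pickle.load(open(n+'.pkl','rb'));res=[]
    for s in (old,new):
        r=s['pixels'][y0:y1,x0:x1].astype(float); w=np.clip(r[:,:,0]-np.maximum(r[:,:,1],r[:,:,2])-30,0,None)
        ys,xs=np.mgrid[y0:y1,x0:x1]; p=[(w*xs).sum()/w.sum(),(w*ys).sum()/w.sum()]
        P=ray(s,[p],.024)[0,:2]-o; res.append([P@[c,sn]*1e3,P@[-sn,c]*1e3,w.sum()])
    print(n,np.round(res,2))
f=lambda a,k:cv2.resize(a[:,:,::-1],None,fx=k,fy=k,interpolation=cv2.INTER_CUBIC)
a=f(D['pixels'][220:400,230:430],2);b=f(B['pixels'][115:295,225:345],2)
cv2.imwrite('pics/z10.png',np.hstack([a,b]))
E
```

```text
t: 23.55
tcp_pos: [0.4367, 0.0367, 0.1604]
tool_rot: [-0.062, 0.998, -0.0, 0.001]
force: [0.9, 0.0, 0.4]
finger_gap: -0.001
top0 [[7.493e+01 9.200e-01 2.292e+03]
 [7.659e+01 8.000e-01 2.482e+03]]
scene0 [[  76.34    3.03 2933.  ]
 [  78.33    3.32 2777.  ]]
```

View pics/z10.png

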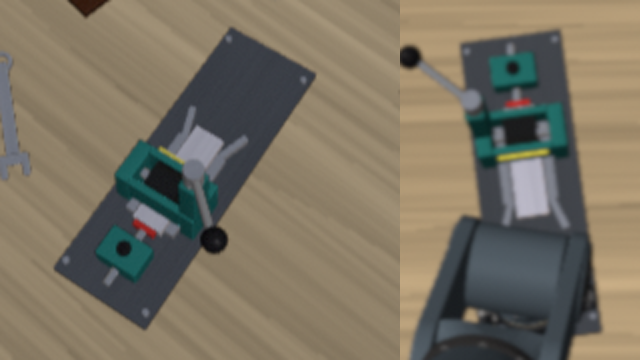

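The strip sits against the red stop. Both cameras show the stop moved in, by 1.7 mm (top) and 2.0 mm (scene), and the arm is clear of everything. Handing in.

```bash
python3 -c "
from station import manip
manip.sign_off(); print(manip.sense()['t'])"
```

```text
the job is handed in; nothing more can be done
the job is handed in; nothing more can be done
```

The bare aluminium strip is seated against the red stop, and I handed the job in at about 24 s of the 72 s allowed. The interface reports no verdict, so the result rests on my own checks.

**What I did:** I gripped the strip at mid-length and laid it on the bed with its nose in the flared lips. I then pushed it in from behind with the shut fingers, past the roller (steady drag about 8.5 N). From there I went in 1–2 mm steps until the push rose at the stop. I eased on to about 17 N and backed the arm off.

**Last checks:**
- **Stop travel:** after letting go, the red face had moved 1.7 mm in the top camera and 2.0 mm in the scene camera.
- **Cross-checks while pushing:** tool travel after contact suggested about 1.6 mm. Force above the drag would give at most 2.8 mm. That force figure is probably high, because the fingers were also pressing down on the strip by about 14 N, which adds friction. All the estimates lie within the 0.8–4 mm window.
- **Position:** the pictures show the strip straight in the lane, through under the head and against the stop. I did not measure its sideways offset or angle at the end; the guides leave about 1.5 mm of play each side.
- **Surroundings:** the arm was clear and raised at hand-in. I touched nothing else; the brown strip, wrench and other items looked unmoved in the pictures, though I did not measure them.

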